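Fit a worm-drive band clamp to a barbed outlet

TASK

Fit the loose band clamp to the outlet of the water manifold: slide its band over the barbed stub until the whole band lies between the barb and the collar, with the clamp's wing key pointing up, and then turn the key clockwise (seen from above) until the band is snug round the stub. Stop once it is firmly snug, without overtightening it, let go, and leave the things standing around where they are.

Things in the scene. Friction and masses are not known exactly. Their poses are not given: they have to be found in the camera images.
- seat (a point): On the axis of the manifold's level white stub, in the middle of the band's place. x runs along the stub from its free tip to the block, z up. Along x from here: tip -40 mm, barb (radius 20.5 mm) -26 to -23, plain seat (radius 19.5) -23 to +22, collar (radius 25.5) +22 to +30, neck, then the block's face at +70. Three slits run along the seat.
- stub_tip (a point): Free end of the stub, on its axis, 40 mm before seat; radius 15 mm here, widening as a cone to the barb. The stub points roughly toward the robot, its axis 66 mm above the worktop. Axes as seat.
- manifold: Fixed manifold; origin on the worktop 66 mm below seat, same axes. Grey base x -32 to +125 mm, y +-60 mm, 30 mm high: its flat top runs under the stub, 36 mm below the axis. At the back an aluminium block, 90 mm wide, x +70 to +120 mm, top 28 mm above the stub's axis.
- clamp: Loose steel clamp, about 0.23 kg. Origin at the bore's centre; x along the bore, y from bore to worm housing, z along the screw to its key. At the start it lies on the housing's outer face (y down), band on edge above it, key pointing sideways (z level). Fitted: z up, x along the stub, either way round.
- clamp_bore (a point): Centre of the band's bore, axes as clamp. Band 30 mm wide (x +-15), bore radius 24 mm, 4 mm thick; beside it a thin leg at y -32.5 to -28.5 mm, down to z -30. Let go on the stub, the clamp hangs with this point 4 mm below the stub's axis; the housing's foot, 1.5 mm above the base, then steadies it, so it stays key-up (some 2 degrees off).
- clamp_housing (a point): Centre of the clamp's aluminium worm housing, 39.5 mm along y from the bore's centre, on the screw's axis; axes as clamp. Block 30 mm (x) by 24 mm (y) by 58 mm (z, -30 to +28), good to grip across x; at the start this point is 12 mm above the worktop.
- key_grip (a point): Middle of the black wing key, 48 mm along z from clamp_housing: wing 22 mm (its x) by 7 mm (its y) by 24 mm (its z, along the screw). Clockwise tightens; take it anew for each part of a turn. The free screw takes up to 0.08 N m; the band meets the stub after 2 to 4.5 rad, unlike each time. Loose, the clamp may swing 15 degrees on the stub.
- clamp_jaw: Lower half of the band (z below 0); origin near the bore's centre. The screw draws it up 3.5 mm a radian; at the start it stands from 1.5 mm further out to 1.5 mm drawn in. The stub's split sleeve yields under it like a spring, 20 N per mm: the moment on the key grows 0.25 to 0.5 N m per radian. Snug is 0.2 to 0.6 rad past the first rise, 0.15 to 0.3 N m in all; 0.45 N m is too much.
- amber_bottle: Brown glass bottle with a black cap, 60 x 60 x 129 mm, bystander; origin at the centre of its underside.
- small_beaker: Small glass beaker, 52 x 57 x 60 mm, bystander; origin at the centre of its underside.
- counter_timer: Flat white bench timer, 64 x 64 x 19 mm, bystander; origin at the centre of its underside.
Mind the look-alikes: they are no part of the job. Of the things like the clamp, leave any that is red; of the rest the larger one is meant.

How it is judged:
On the way:
1. the band is on the stub between barb and collar, key up (x of clamp_bore in the frame of seat between -0.0095 and 0.0095 m and distance between clamp_bore and seat below 0.014 m and angle between clamp_bore's own z axis and vertical below 0.3 rad), for 0.2 s.
At the end, for the whole second after the job is handed in: The clamp sits on the stub with its bore's centre within 9.5 mm of the seat point along the stub and within 14 mm in all, key up within 0.3 rad, bore and stub aligned within 0.35 rad, the lower half of the band pressing on the stub with more than 8 N, at rest (all of step 1 and angle between the x axis of clamp_bore and the x axis of seat, either way round below 0.35 rad and contact force between clamp_jaw and manifold above 8 N and linear speed of clamp below 0.02 m/s); the robot touches nothing.
It fails at once if the band is overtightened (presses on the stub with more than 110 N) (contact force between clamp_jaw and manifold above 110 N).
It fails at once if a bystander is moved by more than 4 cm or tipped (distance of any of amber_bottle, small_beaker, counter_timer from where it was at the start of the episode above 0.04 m or angle between any of amber_bottle, small_beaker's own z axis and vertical above 0.5 rad).
It also fails if it takes over 72 s, if anything falls off the work surface, if the arm or the gripper's body presses on something with over 40 N, if the wrist force passes 120 N, or if a joint passes its speed limit or range.

ROBOT

A 7-joint arm with a two-finger parallel gripper is mounted at the origin on a cart in front of the work surface, level with it; the furniture and walls round the work are solid. World frame = base frame: x ahead of the robot, y to its left, z up, the work surface at z = 0. Lengths are in m, angles in rad, forces in N, time in s.
With the tool pointing down it reaches from about 0.425 to 0.8 m from the base axis. Payload 8.3 kg.
Tool frame: the origin (TCP) lies at the very end of the fingers, on their centre line; the grasp point (between the pads) lies 19 mm behind it (r.grip_depth is the distance from the TCP to the grasp point, in m); z points along the fingers, y is the line along which they close (so a half turn about z gives the same grasp; the last joint's range is limited). The gripper opens to 85 mm and grips with 20 to 120 N. Pads are 22 mm wide; open, the fingers measure 114 mm over their backs; the gripper's body (76 mm by 85 mm) begins 54 mm behind the grasp point. The pads swing forward as they close: fully open they stand 13 mm farther back than shut.
Start: joints at [-1.397, 0.383, 0.016, 1.37, -0.006, 1.388, -0.046], TCP at [0.147, 0.608, 0.231] pointing down, gripper open.
Joint ranges: [-2.95, 2.95], [-0.25, 2.06], [-1.52, 1.56], [0.18, 2.33], [-1.44, 4.58], [0.02, 2.06], [-3.01, 3.01]. Speed limits (rad/s): [2.39, 2.39, 3.01, 3.01, 3.14, 3.14, 3.14].

INTERFACE

Orientations are given as a 3x3 rotation matrix whose columns are the frame's x, y, z axes.
In Python, from plant import r gives the robot as it stands. The module is installed in compiled form; this text tells all that it offers.
- The arm moves only by the tool jog_arm, never from a script. Its argument "targets" is a list of rows, each a list of 7 numbers: the opening, from -1 (shut) to 1 (fully open), so that 0 is half open, then the shift along the tool's x, y, z normalised to -1 to 1, where 1 is 25 cm, then the turn, a rotation vector about the tool's x, y, z normalised to -1 to 1, where 1 is 180 degrees. A call has 1 to 8 rows; each row shifts and turns the commanded pose from where the row before left it, along the tool's axes as they then stand; what a row does not reach is not made up. A row lasts 1/12 s, in which the tool goes at most 41.7 mm and 7.16 degrees, less where a joint would pass 70% of its speed; a pose out of reach is approached as far as the arm can. A call with a number of a shift or a turn outside -1 to 1 is refused whole. A call with a gripper value outside its range is refused whole. The fingers move at their own pace and stop on an object; "newtons" is the grip in N (left out, the last holds). Time passes only in rows, so rows that do not move let the fingers close. It gives the time, the measured TCP pose, the force, the opening and the grip force at its end, in the units of the state.
- r.read_state(): the state, without advancing time (a new reading comes with each control period).
- r.snapshot(name): name is "scene" or "top"; returns the picture (384x512x3 uint8, red, green, blue); there is no depth.
- r.camera_info(name): a dict with "intrinsics" (3x3 intrinsics, pixels), "position" and "orientation" of the camera in the world. Camera axes: x right, y down, z forward; pixel columns grow to the right and rows downward; lengths in m; the calibration is good to about 2 mm. A picture is of the moment at which its call begins. camera_info takes no time and is no camera call.
- r.close_job(): hands the job in; it is judged then, once.
The state is a dict: "time": time; "joints": joint angles; "dq": joint speeds; "effort": joint torques, N m; "position": TCP position; "tool_rot": TCP orientation; "wrist_force": force on the tool from outside, world axes, zero at the start; "wrist_torque": the same for the moment, N m; "gripper_width": finger opening in m; "grip_force": force on a finger pad.
Only numpy, scipy, OpenCV 4.12 (cv2) and the standard library are available. Lean on these libraries where they do the work, as an engineer would, in place of code of your own. Each camera call takes 0.05 s, during which the arm holds its last target. There are 200 camera calls.

## Working session

There is one attempt and no reset: what is moved stays moved. The work goes in short steps, Python scripts to look and compute and a tool call to move; the robot and the scene stay as the last step left them, time stands still between calls to the robot, and variables do not carry over. Pictures are saved under pics/ and viewed, at most 10 in all, crops included, and the job is handed in when it is done.

Besides the shell and the picture viewer there is one more tool, called after "Call:" by a JSON object that holds its "fn" and its "kwargs", one argument or row to a line. jog_arm: Moves the arm, as the interface text tells. Its arguments: {"type":"object","properties":{"targets":{"type":"array"},"newtons":{"type":"number"}},"required":["targets"]}

```bash
mkdir -p pics
python3 - <<'E'
from plant import r
import cv2,numpy as np
for n in("scene","top"):
    im=r.snapshot(n); cv2.imwrite(f"pics/{n}0.png",im[:,:,::-1])
    c=r.camera_info(n); print(n,np.round(c["intrinsics"],1).tolist(),np.round(c["position"],3),np.round(c["orientation"],3).tolist())
s=r.read_state(); print({k:np.round(v,3).tolist() for k,v in s.items()}, r.grip_depth)
E
```

```text
scene [[410.0, 0.0, 258.4], [0.0, 410.0, 184.1], [0.0, 0.0, 1.0]] [ 0.051 -0.783  1.073] [[0.809, -0.434, 0.397], [-0.588, -0.602, 0.539], [0.005, -0.67, -0.743]]
top [[405.7, 0.0, 258.6], [0.0, 405.7, 191.6], [0.0, 0.0, 1.0]] [ 0.509 -0.04   1.678] [[-0.004, -0.999, 0.036], [-1.0, 0.004, 0.002], [-0.002, -0.036, -0.999]]
{'time': 0.1, 'joints': [-1.397, 0.384, 0.016, 1.371, -0.006, 1.388, -0.047], 'dq': [0.0, -0.004, 0.001, -0.002, 0.001, 0.001, -0.001], 'effort': [0.003, -62.913, 0.848, -37.276, 0.017, 0.011, 0.0], 'position': [0.147, 0.607, 0.23], 'tool_rot': [[-0.972, 0.235, -0.0], [0.235, 0.972, -0.002], [-0.0, -0.002, -1.0]], 'wrist_force': [-0.397, -0.534, -0.011], 'wrist_torque': [0.032, 0.007, 0.028], 'grip_force': 0.0, 'gripper_width': 0.086} 0.0187
```

View pics/scene0.png

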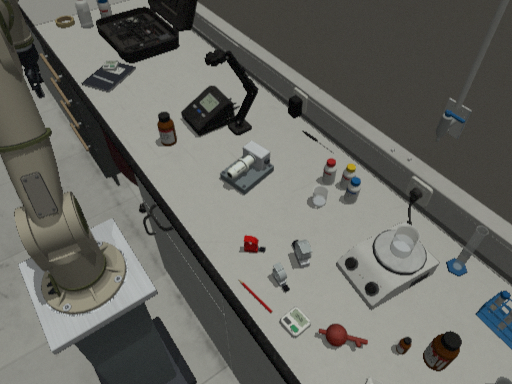

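View pics/top0.png

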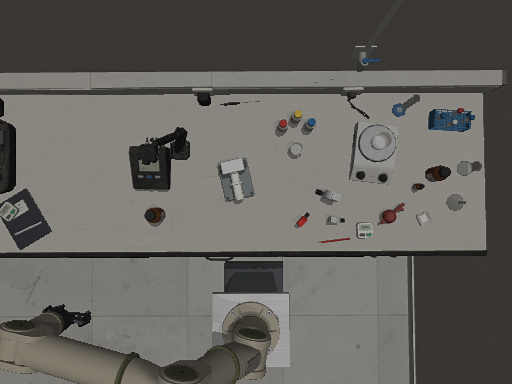

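The scene view shows the manifold at (247,165) and the larger steel clamp at (302,250). The smaller steel clamp is at (280,272) and the red one at (250,243). In the top view the large clamp is at (328,195) and the stub at (236,182). I'll zoom in on both.

```bash
cat > h.py <<'E'
from plant import r
import cv2,numpy as np
from scipy.spatial.transform import Rotation as R
C={n:r.camera_info(n) for n in("scene","top")}
def ray(n,uv):
    c=C[n]; d=np.array(c["orientation"])@np.linalg.inv(c["intrinsics"])@[*uv,1]
    return np.array(c["position"]),d/np.linalg.norm(d)
def plane(n,uv,z):
    p,d=ray(n,uv); return p+d*(z-p[2])/d[2]
def tri(a,b):  # scene px, top px -> point, gap
    p,d=ray("scene",a);q,e=ray("top",b)
    s,t=np.linalg.lstsq(np.c_[d,-e],q-p,rcond=None)[0]
    return (p+s*d+q+t*e)/2,np.linalg.norm(p+s*d-q-t*e)
def proj(n,P):
    c=C[n]; v=np.array(c["intrinsics"])@np.array(c["orientation"]).T@(np.array(P)-c["position"]); return v[:2]/v[2]
def crop(im,x,y,w,h,k): return cv2.resize(im[y:y+h,x:x+w],None,fx=k,fy=k,interpolation=cv2.INTER_CUBIC)[:,:,::-1]
E
python3 - <<'E'
from h import *
s=r.snapshot("scene");t=r.snapshot("top")
a=np.hstack([crop(s,215,135,66,66,6),crop(s,265,225,66,66,6)])
b=np.hstack([crop(t,205,145,66,50*66//50,6),crop(t,295,165,66,66,6)])
cv2.imwrite("pics/a.png",a);cv2.imwrite("pics/b.png",b)
E
```

```text
(no output)
```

View pics/a.png

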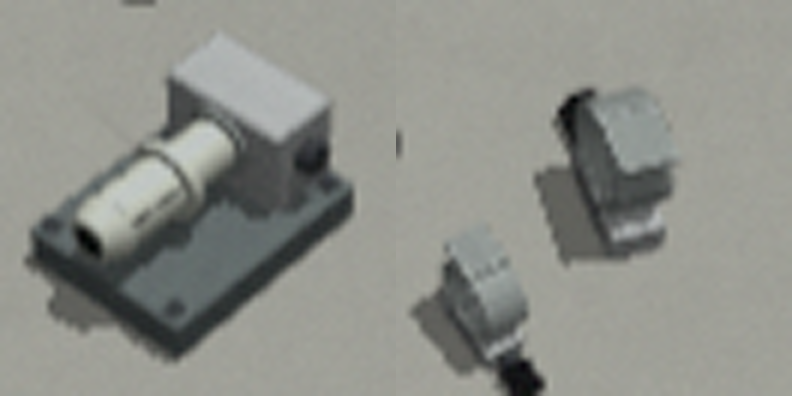

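View pics/b.png

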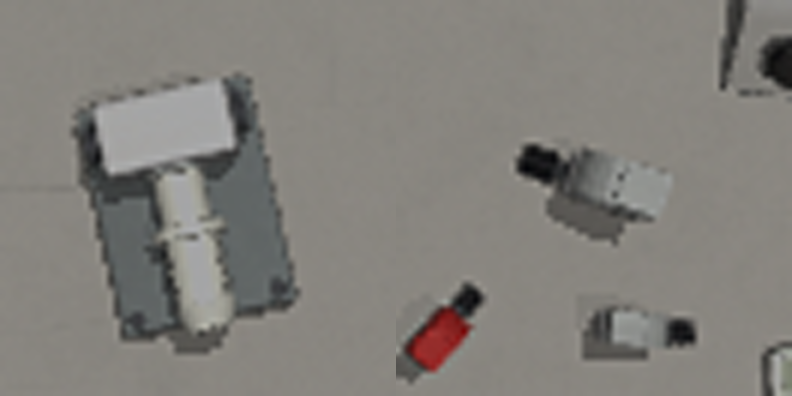

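The crops show three things clearly. The stub tip points toward the robot. The large clamp lies with its key toward world +y: scene (295,244), top (319,192). The manifold block's top corners are visible in both views. Next I'll triangulate these features.

Run:
```python
from h import *
S=lambda x,y:((x+.5)/6+215-.5,(y+.5)/6+135-.5); T=lambda x,y:((x+.5)/6+205-.5,(y+.5)/6+145-.5)
print("block corners")
P=[]
for a,b in [((170,75),(105,175)),((222,38),(95,103)),((330,103),(228,80)),((280,143),(238,150))]:
    p,g=tri(S(*a),T(*b)); P.append(p); print(p.round(4),round(g,4), plane("scene",S(*a),.094).round(4),plane("top",T(*b),.094).round(4))
# base corners in top z=.03, scene
print("base top corners (z .03):")
for q in [(122,338),(292,300),(245,75),(80,125)]: print(plane("top",T(*q),.03).round(4))
for q in [(33,232),(180,352),(350,195)]: print("s",plane("scene",S(*q),.03).round(4))
print("collar ends scene/top, tip")
for q in [(160,240),(222,222),(205,325)]: print(plane("top",T(*q),.066).round(4))
# clamp key: dark mask
s=r.snapshot("scene");t=r.snapshot("top")
def blob(im,x0,y0,x1,y1,th):
    g=im[y0:y1,x0:x1].max(2).astype(float); w=np.clip(th-g,0,None); yy,xx=np.mgrid[y0:y1,x0:x1]
    return ((w*xx).sum()/w.sum(),(w*yy).sum()/w.sum()),(w>0).sum()
ks,n1=blob(s,288,236,301,252,60); kt,n2=blob(t,313,186,325,198,60)
print("key",ks,n1,kt,n2,tri(ks,kt),plane("scene",ks,.012),plane("top",kt,.012))
g=t[180:212,310:345].max(2); print(g)
```

```text
block corners
[0.6374 0.1074 0.086 ] 0.0 [0.6326 0.1002 0.094 ] [0.6368 0.1066 0.094 ]
[0.683  0.1151 0.0857] 0.0043 [0.6758 0.1086 0.094 ] [0.6839 0.1131 0.094 ]
[0.6972 0.0275 0.092 ] 0.004 [0.6941 0.0268 0.094 ] [0.6986 0.0262 0.094 ]
[0.6531 0.0199 0.0907] 0.0002 [0.6512 0.0171 0.094 ] [0.6528 0.0198 0.094 ]
base top corners (z .03):
[0.5313 0.1011 0.03  ]
[ 0.5566 -0.0141  0.03  ]
[0.7096 0.0173 0.03  ]
[0.676  0.1295 0.03  ]
s [0.5294 0.094  0.03  ]
s [ 0.5463 -0.0323  0.03  ]
s [0.698  0.0097 0.03  ]
collar ends scene/top, tip
[0.5957 0.0727 0.066 ]
[0.6075 0.0316 0.066 ]
[0.5392 0.043  0.066 ]
key (np.float64(293.62595419847327), np.float64(243.7824427480916)) 21 (np.float64(318.82901056676275), np.float64(192.00096061479346)) 41 (array([ 0.56287781, -0.2801021 ,  0.01459878]), np.float64(0.009068978630814798)) [ 0.56021283 -0.27648688  0.012     ] [ 0.56665266 -0.28317442  0.012     ]
[[136 136 136 ... 137 137 137]
 [138 137 137 ... 138 137 138]
 [138 138 138 ... 137 138 138]
 ...
 [138 137 138 ... 137 137 139]
 [137 136 137 ... 139 137 139]
 [138 137 137 ... 137 137 139]]
```

Run:
```python
from h import *
s=r.snapshot("scene");t=r.snapshot("top")
cv2.imwrite("pics/c.png",np.hstack([crop(s,283,230,36,40,11),crop(t,308,178,36,40,11)]))
```

```text
(no output)
```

View pics/c.png

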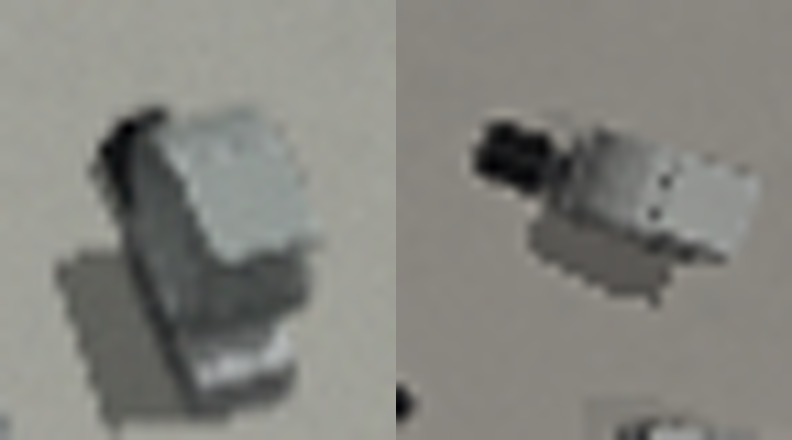

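Crop: key at left (521,157) in the top half. The flat leg on top of the band runs from about (658,190) to its end edge (760,180)-(727,260). In the scene half, the leg end edge is (222,260)-(318,240).

Run:
```python
from h import *
T=lambda x,y:((x-396+.5)/11+308-.5,(y+.5)/11+178-.5); S=lambda x,y:((x+.5)/11+283-.5,(y+.5)/11+230-.5)
k=plane("top",T(521,157),.012); e1=plane("top",T(762,180),.084); e2=plane("top",T(727,260),.084)
e=(e1+e2)/2; print("key",k,"end",e,e1,e2,"len",np.linalg.norm((k-e)[:2]),"ang from +y",np.degrees(np.arctan2((k-e)[0],(k-e)[1])), "edge", np.degrees(np.arctan2(-(e1-e2)[1],(e1-e2)[0])),np.linalg.norm(e1-e2))
e1s=plane("scene",S(318,240),.084);e2s=plane("scene",S(222,260),.084); print("scene",e1s,e2s,np.linalg.norm(e1s-e2s))
print(tri(S(318,240),T(762,180)),tri(S(222,260),T(727,260)))
b1=plane("scene",S(292,395),.0);b2=plane("scene",S(200,415),.0);print("housing bottom far edge",b1,b2)
```

```text
key [ 0.56740246 -0.28351009  0.012     ] end [ 0.54206837 -0.35252007  0.084     ] [ 0.55632499 -0.35892174  0.084     ] [ 0.52781175 -0.3461184   0.084     ] len 0.0735132165754611 ang from +y 20.158573579998848 edge 24.18159092182845 0.03125588682412637
scene [ 0.55036788 -0.36022749  0.084     ] [ 0.52644727 -0.35035288  0.084     ] 0.025878631476139124
(array([ 0.55493835, -0.35883819,  0.07829222]), np.float64(0.003921915864619057)) (array([ 0.52844292, -0.34759896,  0.07858138]), np.float64(0.0014226945244947009))
housing bottom far edge [ 0.55449425 -0.3576121   0.        ] [ 0.53023453 -0.3476987   0.        ]
```

Clamp yaw is about 21° and its housing is near (0.550,-0.326). The seat is near (0.573,0.047), with its axis at about 11.5°. I'll swing the arm round on an arc at a smaller radius.

Call:
{"fn": "jog_arm", "kwargs": {
  "targets": [
    [0.3,0,-0.13,0,0,0,0],
    [0.3,0,-0.13,0,0,0,0],
    [0.3,0,-0.13,0,0,0,0],
    [0.3,-0.16,0,0,0,0,0.024],
    [0.3,-0.16,0,0,0,0,0.024],
    [0.3,-0.16,0,0,0,0,0.024],
    [0.3,-0.16,0,0,0,0,0.024],
    [0.3,-0.16,0,0,0,0,0.024]
  ]
}}

```text
time: 1.07
position: [0.3095, 0.4368, 0.2315]
tool_rot: [[-0.816, 0.579, 0.0], [0.579, 0.816, 0.001], [0.0, 0.001, -1.0]]
wrist_force: [1.1, 0.7, 0.7]
gripper_width: 0.0552
grip_force: 0.0
```

Call:
{"fn": "jog_arm", "kwargs": {
  "targets": [
    [0.3,-0.16,0,0,0,0,0.024],
    [0.3,-0.16,0,0,0,0,0.024],
    [0.3,-0.16,0,0,0,0,0.024],
    [0.3,-0.16,0,0,0,0,0.024],
    [0.3,-0.16,0,0,0,0,0.024],
    [0.3,-0.16,0,0,0,0,0.024],
    [0.3,-0.16,0,0,0,0,0.024],
    [0.3,-0.16,0,0,0,0,0.024]
  ]
}}

```text
time: 1.73
position: [0.5102, 0.1935, 0.2314]
tool_rot: [[-0.343, 0.939, 0.001], [0.939, 0.343, 0.0], [0.0, 0.001, -1.0]]
wrist_force: [1.8, 0.1, 0.5]
gripper_width: 0.0553
grip_force: 0.0
```

Call:
{"fn": "jog_arm", "kwargs": {
  "targets": [
    [0.3,-0.16,0,0,0,0,0.024],
    [0.3,-0.16,0,0,0,0,0.024],
    [0.3,-0.16,0,0,0,0,0.024],
    [0.3,-0.16,0,0,0,0,0.024],
    [0.3,-0.16,0,0,0,0,0.024],
    [0.3,-0.16,0,0,0,0,0.024],
    [0.3,0,0,0,0,0,0],
    [0.3,0,0,0,0,0,0]
  ]
}}

```text
time: 2.4
position: [0.5481, -0.0431, 0.2317]
tool_rot: [[0.105, 0.995, 0.001], [0.995, -0.105, -0.001], [-0.001, 0.001, -1.0]]
wrist_force: [1.1, 1.1, 0.1]
gripper_width: 0.0551
grip_force: 0.0
```

```bash
cat >> h.py <<'E'
def rows(p1,R1,grip,p0=None,R0=None,n=None):
    "rows from (p0,R0) (default: measured) to (p1,R1)"
    s=r.read_state()
    p0=np.array(s["position"]) if p0 is None else np.array(p0); R0=np.array(s["tool_rot"]) if R0 is None else R0
    rv=R.from_matrix(R0.T@R1).as_rotvec(); d=np.array(p1)-p0
    n=n or int(np.ceil(max(np.linalg.norm(d)/.040,np.linalg.norm(rv)/np.radians(7))))
    out=[]
    for i in range(n):
        Ri=R0@R.from_rotvec(rv*i/n).as_matrix()
        out.append([grip]+[round(float(v),3) for v in Ri.T@d/n/.25]+[round(float(v),4) for v in rv/n/np.pi])
    print(n,"rows"); [print(o,end=",\n") for o in out]
def frame(z,y):
    z=np.array(z,float);z/=np.linalg.norm(z);y=np.array(y,float);y-=z*(y@z);y/=np.linalg.norm(y);return np.c_[np.cross(y,z),y,z]
ZC=np.array([.358,.934,0]);XC=np.array([.934,-.358,0]);TH=np.radians(55)
A=-np.sin(TH)*ZC-np.cos(TH)*np.array([0,0,1])
RG=frame(A,XC); H=np.array([.550,-.326,.012]); G=H+.022*ZC+[0,0,.0105]; PG=G+.0187*A
E
python3 - <<'E'
from h import *
print(PG); rows(PG-.13*A,RG,0.3)
E
```

```text
[ 0.5523921  -0.31975915  0.01177412]
9 rows
[0.3, -0.076, 0.027, 0.065, 0.0045, -0.0337, 0.0085],
[0.3, -0.068, 0.03, 0.072, 0.0045, -0.0337, 0.0085],
[0.3, -0.059, 0.033, 0.078, 0.0045, -0.0337, 0.0085],
[0.3, -0.05, 0.035, 0.084, 0.0045, -0.0337, 0.0085],
[0.3, -0.04, 0.038, 0.088, 0.0045, -0.0337, 0.0085],
[0.3, -0.029, 0.04, 0.091, 0.0045, -0.0337, 0.0085],
[0.3, -0.019, 0.042, 0.093, 0.0045, -0.0337, 0.0085],
[0.3, -0.008, 0.043, 0.094, 0.0045, -0.0337, 0.0085],
[0.3, 0.004, 0.045, 0.093, 0.0045, -0.0337, 0.0085],
```

Call:
{"fn": "jog_arm", "kwargs": {
  "targets": [
    [0.3,-0.076,0.027,0.065,0.0045,-0.034,0.0085],
    [0.3,-0.068,0.03,0.072,0.0045,-0.034,0.0085],
    [0.3,-0.059,0.033,0.078,0.0045,-0.034,0.0085],
    [0.3,-0.05,0.035,0.084,0.0045,-0.034,0.0085],
    [0.3,-0.04,0.038,0.088,0.0045,-0.034,0.0085],
    [0.3,-0.029,0.04,0.091,0.0045,-0.034,0.0085],
    [0.3,-0.019,0.042,0.093,0.0045,-0.034,0.0085],
    [0.3,-0.008,0.043,0.094,0.0045,-0.034,0.0085]
  ]
}}

```text
time: 3.07
position: [0.589, -0.1947, 0.1011]
tool_rot: [[0.2, 0.947, -0.253], [0.619, -0.322, -0.716], [-0.759, -0.013, -0.65]]
wrist_force: [1.1, 1.0, 0.5]
gripper_width: 0.0558
grip_force: 0.0
```

Call:
{"fn": "jog_arm", "kwargs": {
  "targets": [
    [0.3,0,0,0,0,-0.02,0],
    [0.3,0,0,0,0,0,0]
  ]
}}

```text
time: 3.23
position: [0.5868, -0.1932, 0.0966]
tool_rot: [[0.176, 0.947, -0.269], [0.573, -0.321, -0.754], [-0.8, -0.022, -0.599]]
wrist_force: [-1.0, 2.5, -1.3]
gripper_width: 0.0555
grip_force: 0.0
```

Run:
```python
from h import *
print(np.round(r.read_state()["joints"],2)); rows(PG-.05*A,RG,0.3)
im=np.hstack([crop(r.snapshot("scene"),250,180,100,100,4),crop(r.snapshot("top"),280,140,100,100,4)]);cv2.imwrite("pics/d.png",im)
```

```text
[-0.66  0.92  0.8   1.47  0.27  1.31 -0.42]
3 rows
[0.3, -0.012, 0.014, 0.141, 0.002, -0.0033, 0.0043],
[0.3, -0.01, 0.016, 0.141, 0.002, -0.0033, 0.0043],
[0.3, -0.009, 0.017, 0.141, 0.002, -0.0033, 0.0043],
```

View pics/d.png

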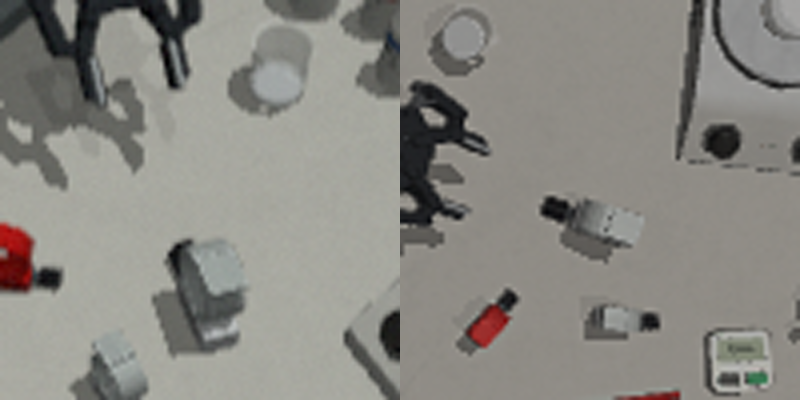

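The gripper is beside the clamp. Finger tips are at scene (274,203) and (294.5,199.5), top (301,178) and (296,193). I'll check the camera-to-arm offset with them.

Run:
```python
from h import *
s=r.read_state(); p=np.array(s["position"]);Rt=np.array(s["tool_rot"])
a,b=tri((274.2,202.5),(296.2,193)),tri((294.5,199.5),(301.2,178)); print(a,b)
m=(a[0]+b[0])/2; print("tip mid in tool frame mm",Rt.T@(m-p)*1e3)
for k in(0,-.006):
  P=p+Rt[:,2]*k; print(k,"proj scene",proj("scene",P),"top",proj("top",P))
```

```text
(array([ 0.557658  , -0.17936517,  0.11827729]), np.float64(0.004399671481958354)) (array([ 0.61737968, -0.20080014,  0.11114457]), np.float64(0.0007205187774868574))
tip mid in tool frame mm [ -7.80220824  -2.1740774  -11.86908661]
0 proj scene [285.7427754  204.76880699] top [299.50419554 185.83455763]
-0.006 proj scene [285.29473387 202.85129467] top [298.43166808 185.38125467]
```

Call:
{"fn": "jog_arm", "kwargs": {
  "targets": [
    [0.3,-0.012,0.014,0.141,0.002,-0.0033,0.0043],
    [0.3,-0.01,0.016,0.141,0.002,-0.0033,0.0043],
    [0.3,-0.009,0.018,0.141,0.002,-0.0033,0.0043],
    [0.3,0,0,0,0,0,0]
  ]
}}

```text
time: 3.67
position: [0.5629, -0.2913, 0.0453]
tool_rot: [[0.22, 0.928, -0.3], [0.534, -0.372, -0.759], [-0.816, 0.007, -0.578]]
wrist_force: [-1.4, 0.2, 0.6]
gripper_width: 0.0555
grip_force: 0.0
```

Run:
```python
from h import *
rows(PG+[.001,0,0],RG,0.3,n=3)
im=np.hstack([crop(r.snapshot("scene"),275,210,50,50,8),crop(r.snapshot("top"),295,165,50,50,8)]);cv2.imwrite("pics/e.png",im)
```

```text
3 rows
[0.3, 0.013, 0.002, 0.058, -0.0008, -0.0005, -0.0016],
[0.3, 0.013, 0.002, 0.058, -0.0008, -0.0005, -0.0016],
[0.3, 0.014, 0.002, 0.058, -0.0008, -0.0005, -0.0016],
```

View pics/e.png

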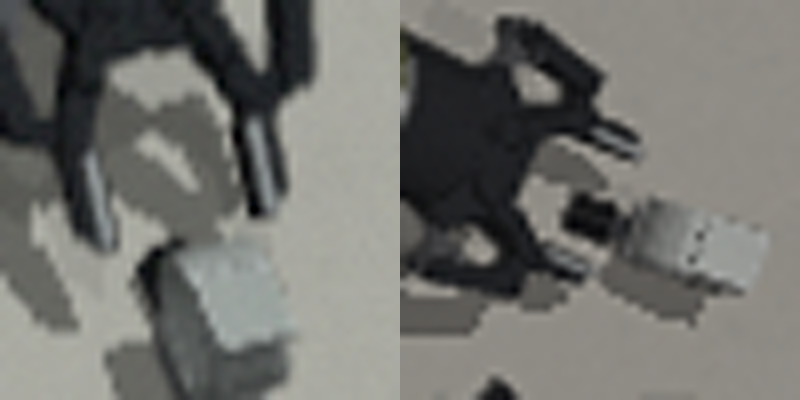

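The fingers straddle the key symmetrically, with top tips at about (638,150) and (585,275) and the key at (592,215). I'll move in and close.

Call:
{"fn": "jog_arm", "kwargs": {
  "targets": [
    [0.3,0.013,0.002,0.058,-0.0008,0,-0.0016],
    [0.3,0.013,0.002,0.058,-0.0008,0,-0.0016],
    [0.3,0.014,0.002,0.058,-0.0008,0,-0.0016],
    [0.3,0,0,0,0,0,0]
  ]
}}

```text
time: 4.1
position: [0.5583, -0.3139, 0.0123]
tool_rot: [[0.204, 0.937, -0.285], [0.543, -0.35, -0.763], [-0.814, 0.001, -0.58]]
wrist_force: [-1.0, 0.5, 0.4]
gripper_width: 0.0557
grip_force: 0.0
```

Call:
{"fn": "jog_arm", "kwargs": {
  "targets": [
    [-1,0,0,0,0,0,0],
    [-1,0,0,0,0,0,0],
    [-1,0,0,0,0,0,0],
    [-1,0,0,0,0,0,0],
    [-1,0,0,0,0,0,0],
    [-1,0,0,0,0,0,0]
  ],
  "newtons": 50
}}

```text
time: 4.6
position: [0.5604, -0.3125, 0.0137]
tool_rot: [[0.203, 0.938, -0.282], [0.542, -0.348, -0.765], [-0.815, 0.002, -0.579]]
wrist_force: [-0.6, 5.1, 8.3]
gripper_width: 0.0283
grip_force: 49.3
```

The grip is about 8 mm shallow, so I'll reopen, go deeper and close again.

Run:
```python
from h import *
s=r.read_state();p=np.array(s["position"])
rows(p-.009*ZC,np.array(s["tool_rot"]),-0.1,n=2)
```

```text
2 rows
[-0.1, -0.01, -0.0, 0.015, 0.0, 0.0, 0.0],
[-0.1, -0.01, -0.0, 0.015, 0.0, 0.0, 0.0],
```

Call:
{"fn": "jog_arm", "kwargs": {
  "targets": [
    [0,0,0,0,0,0,0],
    [0,0,0,0,0,0,0],
    [0,-0.01,0,0.015,0,0,0],
    [0,-0.01,0,0.015,0,0,0],
    [0,0,0,0,0,0,0],
    [0,0,0,0,0,0,0]
  ]
}}

```text
time: 5.1
position: [0.5548, -0.3229, 0.012]
tool_rot: [[0.203, 0.937, -0.286], [0.541, -0.351, -0.764], [-0.816, 0.0, -0.578]]
wrist_force: [-0.1, 0.2, 0.9]
gripper_width: 0.0425
grip_force: 0.0
```

Call:
{"fn": "jog_arm", "kwargs": {
  "targets": [
    [-1,0,0,0,0,0,0],
    [-1,0,0,0,0,0,0],
    [-1,0,0,0,0,0,0],
    [-1,0,0,0,0,0,0],
    [-1,0,0,0,0,0,0]
  ],
  "newtons": 60
}}

```text
time: 5.52
position: [0.5556, -0.3222, 0.0121]
tool_rot: [[0.202, 0.937, -0.285], [0.542, -0.349, -0.765], [-0.816, 0.0, -0.578]]
wrist_force: [0.1, -0.4, 1.7]
gripper_width: 0.0286
grip_force: 58.9
```

```bash
cat >> h.py <<'E'
Z=np.array([0,0,1.])
def setgrasp():
    s=r.read_state();p=np.array(s["position"]);Rt=np.array(s["tool_rot"])
    x=Rt[:,1]*[1,1,0];x/=np.linalg.norm(x);y=-Z;z=np.cross(x,y);Rc=np.c_[x,y,z]
    b=p+z*((np.array([.5515,-.3264,0])-p)@z); b[2]=.0515
    np.savez("grasp.npz",b=Rt.T@(b-p),R=Rt.T@Rc)
AX=np.radians(11.5);U=np.array([np.cos(AX),np.sin(AX),0]);SEAT=np.array([.573,.047,.066])
RF=np.c_[U,np.cross(Z,U),Z]   # fitted clamp axes
def tool_for(b,Rc=RF):
    g=np.load("grasp.npz");Rt=Rc@g["R"].T; return np.array(b)-Rt@g["b"],Rt
def bore():
    g=np.load("grasp.npz");s=r.read_state();Rt=np.array(s["tool_rot"]);return np.array(s["position"])+Rt@g["b"],Rt@g["R"]
E
python3 - <<'E'
from h import *
setgrasp(); s=r.read_state();p=np.array(s["position"]);Rt=np.array(s["tool_rot"])
g=np.load("grasp.npz");print(g["b"],g["R"].round(2).tolist(),bore()[0])
up=p+[0,0,.12]
rows(up,Rt,-1)
q,Q=tool_for(SEAT-.10*U+[0,0,.12]);print(q,Q.round(2).tolist()); rows(q,Q,-1,p0=up,R0=Rt)
E
```

```text
[-3.52696768e-02  1.49088580e-05 -1.84433147e-02] [[0.0, 0.82, 0.58], [1.0, -0.0, -0.0], [0.0, 0.58, -0.82]] [ 0.55371603 -0.32722593  0.0515    ]
3 rows
[-1, -0.131, 0.0, -0.092, 0.0, 0.0, 0.0],
[-1, -0.131, 0.0, -0.092, 0.0, 0.0, 0.0],
[-1, -0.131, 0.0, -0.092, 0.0, 0.0, 0.0],
[0.46714419 0.06571275 0.19133732] [[-0.16, 0.98, -0.12], [0.8, 0.2, 0.57], [0.58, -0.0, -0.82]]
14 rows
[-1, 0.041, -0.062, -0.087, -0.0024, 0.0347, -0.0138],
[-1, 0.053, -0.06, -0.083, -0.0024, 0.0347, -0.0138],
[-1, 0.064, -0.057, -0.077, -0.0024, 0.0347, -0.0138],
[-1, 0.075, -0.053, -0.07, -0.0024, 0.0347, -0.0138],
[-1, 0.084, -0.049, -0.061, -0.0024, 0.0347, -0.0138],
[-1, 0.092, -0.045, -0.052, -0.0024, 0.0347, -0.0138],
[-1, 0.099, -0.04, -0.042, -0.0024, 0.0347, -0.0138],
[-1, 0.105, -0.036, -0.031, -0.0024, 0.0347, -0.0138],
[-1, 0.109, -0.031, -0.02, -0.0024, 0.0347, -0.0138],
[-1, 0.112, -0.026, -0.008, -0.0024, 0.0347, -0.0138],
[-1, 0.113, -0.021, 0.004, -0.0024, 0.0347, -0.0138],
[-1, 0.113, -0.016, 0.017, -0.0024, 0.0347, -0.0138],
[-1, 0.111, -0.011, 0.029, -0.0024, 0.0347, -0.0138],
[-1, 0.107, -0.007, 0.04, -0.0024, 0.0347, -0.0138],
```

Call:
{"fn": "jog_arm", "kwargs": {
  "targets": [
    [-1,-0.065,0,-0.046,0,0,0],
    [-1,-0.131,0,-0.092,0,0,0],
    [-1,-0.131,0,-0.092,0,0,0],
    [-1,-0.065,0,-0.046,0,0,0],
    [-1,0.041,-0.062,-0.087,-0.0024,0.035,-0.014],
    [-1,0.053,-0.06,-0.083,-0.0024,0.035,-0.014],
    [-1,0.064,-0.057,-0.077,-0.0024,0.035,-0.014],
    [-1,0.075,-0.053,-0.07,-0.0024,0.035,-0.014]
  ]
}}

```text
time: 6.18
position: [0.5299, -0.2092, 0.1494]
tool_rot: [[0.132, 0.975, -0.177], [0.869, -0.2, -0.453], [-0.477, -0.094, -0.874]]
wrist_force: [-0.2, 0.4, -3.2]
gripper_width: 0.0293
grip_force: 59.3
```

Call:
{"fn": "jog_arm", "kwargs": {
  "targets": [
    [-1,0.084,-0.049,-0.061,-0.0024,0.035,-0.014],
    [-1,0.092,-0.045,-0.052,-0.0024,0.035,-0.014],
    [-1,0.099,-0.04,-0.042,-0.0024,0.035,-0.014],
    [-1,0.105,-0.036,-0.031,-0.0024,0.035,-0.014],
    [-1,0.109,-0.031,-0.02,-0.0024,0.035,-0.014],
    [-1,0.112,-0.026,-0.008,-0.0024,0.035,-0.014],
    [-1,0.113,-0.021,0.004,-0.0024,0.035,-0.014],
    [-1,0.113,-0.016,0.017,-0.0024,0.035,-0.014]
  ]
}}

```text
time: 6.85
position: [0.4785, 0.0107, 0.186]
tool_rot: [[-0.107, 0.989, -0.099], [0.91, 0.138, 0.391], [0.401, -0.048, -0.915]]
wrist_force: [-1.2, 0.8, -3.6]
gripper_width: 0.0286
grip_force: 59.3
```

Call:
{"fn": "jog_arm", "kwargs": {
  "targets": [
    [-1,0.111,-0.011,0.029,-0.0024,0.035,-0.014],
    [-1,0.107,-0.007,0.04,-0.0024,0.035,-0.014],
    [-1,0,0,0,0,0,0],
    [-1,0,0,0,0,0,0]
  ]
}}

```text
time: 7.18
position: [0.4651, 0.0645, 0.1928]
tool_rot: [[-0.165, 0.979, -0.118], [0.792, 0.203, 0.576], [0.588, 0.002, -0.809]]
wrist_force: [-0.3, -0.5, -1.9]
gripper_width: 0.0286
grip_force: 59.5
```

Run:
```python
from h import *
b,Rc=bore();print(b,Rc.round(3).tolist(),np.round(r.read_state()["joints"],2))
q,Q=tool_for(SEAT-.095*U);rows(q,Q,-1)
```

```text
[0.47308031 0.02591227 0.18700841] [[0.979, -0.204, 0.001], [0.204, 0.979, -0.012], [0.002, 0.012, 1.0]] [-0.23  0.27  0.52  1.81 -0.68  1.48  0.7 ]
4 rows
[-1, -0.071, 0.007, 0.099, -0.0001, -0.001, 0.0004],
[-1, -0.07, 0.007, 0.099, -0.0001, -0.001, 0.0004],
[-1, -0.07, 0.007, 0.099, -0.0001, -0.001, 0.0004],
[-1, -0.07, 0.007, 0.099, -0.0001, -0.001, 0.0004],
```

Call:
{"fn": "jog_arm", "kwargs": {
  "targets": [
    [-1,-0.071,0.007,0.099,0,-0.001,0],
    [-1,-0.07,0.007,0.099,0,-0.001,0],
    [-1,-0.07,0.007,0.099,0,-0.001,0],
    [-1,-0.07,0.007,0.099,0,-0.001,0],
    [-1,0,0,0,0,0,0],
    [-1,0,0,0,0,0,0]
  ]
}}

```text
time: 7.68
position: [0.4723, 0.0673, 0.072]
tool_rot: [[-0.168, 0.979, -0.117], [0.799, 0.205, 0.566], [0.578, 0.001, -0.816]]
wrist_force: [1.0, -0.5, -0.4]
gripper_width: 0.0284
grip_force: 59.5
```

Run:
```python
from h import *
b,Rc=bore();print(b,Rc.round(3).tolist())
im=np.hstack([crop(r.snapshot("scene"),205,135,66,66,6),crop(r.snapshot("top"),205,170,66,66,6)]);cv2.imwrite("pics/f.png",im)
```

```text
[0.48037922 0.02867114 0.06666672] [[0.979, -0.205, -0.001], [0.205, 0.979, 0.0], [0.001, -0.0, 1.0]]
```

View pics/f.png

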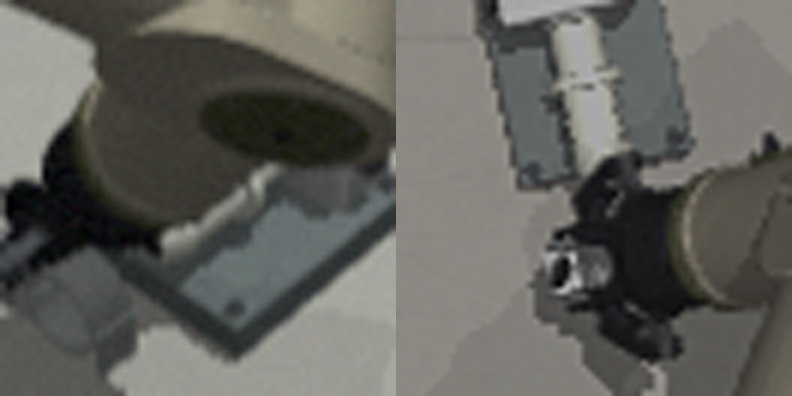

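In the top half the key is at about (562,270), i.e. px (232.2,214.5). The stub's centreline passes (579,50) and (599,150). In the scene half the band's near face is at about (66,302), i.e. px (216,185), and the stub is partly hidden by the arm.

Run:
```python
from h import *
b,Rc=bore(); s=r.snapshot("scene");t=r.snapshot("top")
k=b+Rc@[0,.0395,.048]; print("key pred px",proj("top",k),proj("top",k+[0,0,.012]))
g=t[206:222,224:242].max(2);w=np.clip(60-g.astype(float),0,None);w[:,13:]=0
print(g)
print("near face pred",proj("scene",b-.015*U),proj("scene",b))
# stub rows in top: bright segments
for v in range(174,198):
    row=t[v,222:252].astype(int); m=np.where(row.min(1)>140)[0]
    if len(m): 
        a=plane("top",(222+m.min(),v),.066);c=plane("top",(222+m.max(),v),.066); print(v,222+m.min(),222+m.max(),((a+c)/2).round(4)[:2],end=" | ")
        d=(a+c)/2-SEAT; print("along",round(d@U*1e3,1),"lat",round(d@np.cross(Z,U)*1e3,1))
```

```text
key pred px [231.87221022 215.56313634] [231.65751504 215.6351961 ]
[[140 139 140 129 126 128 128 129 132 134  94  46  27  34  33  32  42  26]
 [140 140 141 131 128 129 130 132 112  66  55  30  24  24  24  22  27  27]
 [140 140 132 129 127 127 130  66  33  24  23  30  29  30  28  29  26  26]
 [139 139 130 129 128 128 133  64  54  61  49  26  25  32  27  27  27  26]
 [140 140 130 129 130 130 115  89  88  74  58  44  49  39  25  26  22  27]
 [140 140 130 129 129 130  93  82  77  80 110  68  72  73  79  81  32  22]
 [140 140 140 130 129 144 162 166  62  47 174  77  66  72  77  80  54  24]
 [139 139 141 130 130 123 160 112  44  10 178  91  63  69  74  77  68  29]
 [140 140 141 132 133  97 133  58  31  29  97  99  73  98 110  81  83  34]
 [140 140 142 144  90  57 132  56  32  22 137 142  75  86 105 120  86  32]
 [140 140 144  91  78  77  87  40  17  74 158 162  80  88 102 125  66  29]
 [140 141 133  83  78  80  90  49  49 158 170 170  79  68  67  43  27  29]
 [140 131 131 132  86  80  85 106 163  90  69  57  56  34  24  26  25  27]
 [140 130 130 134  85  79  80  71  82  83  85  86  82  35
[... 728 characters left out ...]
t 2.9
184 232 239 [0.5979 0.0558] | along 26.2 lat 3.7
185 234 240 [0.5939 0.0499] | along 21.1 lat -1.4
186 234 240 [0.5899 0.0499] | along 17.2 lat -0.6
187 234 240 [0.586  0.0499] | along 13.3 lat 0.2
188 235 240 [0.582  0.0479] | along 9.0 lat -0.9
189 235 241 [0.578  0.0459] | along 4.7 lat -2.0
190 235 241 [0.574  0.0459] | along 0.8 lat -1.2
191 235 241 [0.57   0.0459] | along -3.1 lat -0.4
192 235 241 [0.566  0.0459] | along -7.0 lat 0.4
193 236 241 [0.5621 0.044 ] | along -11.3 lat -0.8
194 236 241 [0.5581 0.044 ] | along -15.2 lat 0.0
195 236 239 [0.5541 0.048 ] | along -18.3 lat 4.7
196 237 238 [0.5501 0.048 ] | along -22.2 lat 5.5
197 237 237 [0.5462 0.05  ] | along -25.7 lat 8.2
```

Lateral alignment is within 1 mm, so I'll slide the band on along the tool's y axis.

Call:
{"fn": "jog_arm", "kwargs": {
  "targets": [
    [-1,0,0.08,0,0,0,0],
    [-1,0,0.08,0,0,0,0],
    [-1,0,0.06,0,0,0,0],
    [-1,0,0,0,0,0,0],
    [-1,0,0,0,0,0,0]
  ]
}}

```text
time: 8.3
position: [0.5277, 0.0787, 0.074]
tool_rot: [[-0.171, 0.979, -0.113], [0.798, 0.205, 0.567], [0.578, 0.007, -0.816]]
wrist_force: [-0.6, -0.2, -1.9]
gripper_width: 0.0286
grip_force: 59.6
```

Run:
```python
from h import *
b,Rc=bore();d=RF.T@(b-SEAT)*1e3;print(d.round(1),Rc.round(3).tolist(),np.round(r.read_state()["wrist_force"],2))
```

```text
[-37.8   0.7   2.7] [[0.979, -0.206, -0.007], [0.206, 0.979, -0.001], [0.007, -0.0, 1.0]] [-0.58 -0.23 -1.91]
```

Call:
{"fn": "jog_arm", "kwargs": {
  "targets": [
    [-1,-0.005,0.05,0.0065,0,0,0],
    [-1,0,0.05,0,0,0,0],
    [-1,0,0.048,0,0,0,0],
    [-1,0,0,0,0,0,0],
    [-1,0,0,0,0,0,0]
  ]
}}

```text
time: 8.72
position: [0.5628, 0.0859, 0.0714]
tool_rot: [[-0.17, 0.979, -0.114], [0.798, 0.205, 0.567], [0.578, 0.005, -0.816]]
wrist_force: [0.0, -0.7, -2.5]
gripper_width: 0.0287
grip_force: 59.7
```

Run:
```python
from h import *
b,Rc=bore();d=RF.T@(b-SEAT)*1e3;print(d.round(1),Rc.round(3).tolist(),np.round(r.read_state()["wrist_force"],2),np.round(r.read_state()["wrist_torque"],2))
t=r.snapshot("top");s=r.snapshot("scene");cv2.imwrite("pics/g.png",np.hstack([crop(s,205,125,66,66,6),crop(t,205,155,66,66,6)]))
```

```text
[-2.   0.7  0.1] [[0.979, -0.205, -0.005], [0.205, 0.979, -0.001], [0.005, 0.0, 1.0]] [ 0.   -0.73 -2.48] [-0.87 -0.09  0.01]
```

View pics/g.png

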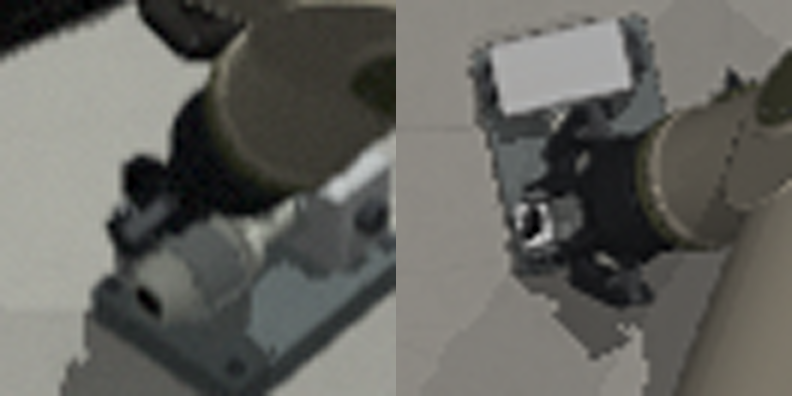

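The band is on the stub, between the barb (scene ~(180,290)) and the collar. I'll open a little and lift straight up.

Call:
{"fn": "jog_arm", "kwargs": {
  "targets": [
    [-0.1,0,0,0,0,0,0],
    [-0.1,0,0,0,0,0,0],
    [-0.1,0,0,0,0,0,0],
    [-0.1,0.023,0,-0.033,0,0,0],
    [-0.1,0.046,0,-0.065,0,0,0],
    [-0.1,0.069,0,-0.098,0,0,0],
    [-0.1,0.069,0,-0.098,0,0,0],
    [-0.1,0.069,0,-0.098,0,0,0]
  ]
}}

```text
time: 9.48
position: [0.5623, 0.0855, 0.1932]
tool_rot: [[-0.169, 0.979, -0.114], [0.798, 0.204, 0.567], [0.579, 0.005, -0.816]]
wrist_force: [1.0, -0.2, 0.0]
gripper_width: 0.0386
grip_force: 0.0
```

Call:
{"fn": "jog_arm", "kwargs": {
  "targets": [
    [-0.1,0.069,0,-0.098,0,0,0],
    [-0.1,0,0,0,0,0,0]
  ]
}}

```text
time: 9.65
position: [0.5648, 0.0849, 0.2285]
tool_rot: [[-0.175, 0.979, -0.105], [0.798, 0.204, 0.568], [0.577, 0.015, -0.816]]
wrist_force: [0.6, -0.5, 0.8]
gripper_width: 0.0382
grip_force: 0.0
```

Run:
```python
from h import *
st=r.read_state();print(np.round(st["joints"],2),np.round(st["position"],3),st["gripper_width"])
t=r.snapshot("top");s=r.snapshot("scene");cv2.imwrite("pics/h.png",np.hstack([crop(s,205,125,66,66,6),crop(t,205,155,66,66,6)]))
```

```text
[-0.23  0.43  0.5   1.52 -0.75  1.57  0.61] [0.565 0.085 0.229] 0.0381777049761995
```

View pics/h.png

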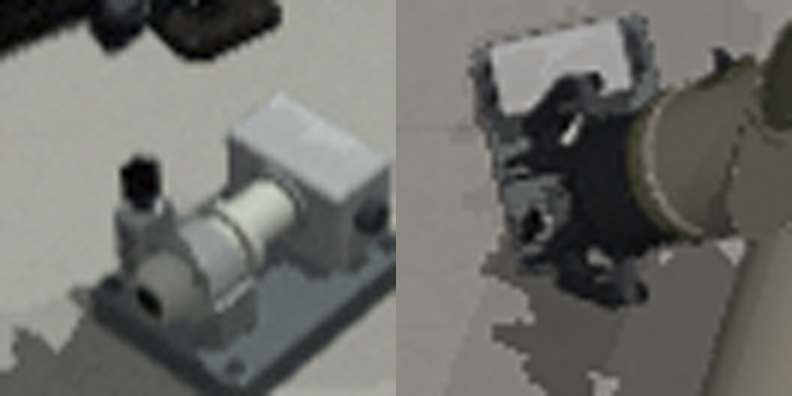

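The clamp hangs on the stub key-up, next to the collar. The black key is at scene px (228,155) and top px about (227,192). I'll locate it numerically.

Run:
```python
from h import *
s=r.snapshot("scene");t=r.snapshot("top")
def blob(im,x0,y0,x1,y1,th=75):
    m=(im[y0:y1,x0:x1].max(2)<th).astype(np.uint8);n,l,st,c=cv2.connectedComponentsWithStats(m)
    i=1+np.argmax(st[1:,4]);return c[i]+[x0,y0],st[i].tolist()
ks,a=blob(s,221,146,236,163);kt,b=blob(t,223,186,232,198)
print(ks,a,kt,b);print("tri",tri(ks,kt))
pred=SEAT+RF@[-.002,.0395,.044];print("pred",pred,proj("scene",pred),proj("top",pred))
print(plane("top",kt,.122),plane("scene",ks,.110))
print(t[185:200,221:236].max(2));print(s[146:164,220:238].max(2))
```

```text
[228.02083333 155.20833333] [4, 5, 7, 10, 48] [227.15909091 193.65909091] [0, 3, 9, 9, 44]
tri (array([0.55957176, 0.08497094, 0.10758975]), np.float64(0.0029597750436110228))
pred [0.56316512 0.08530829 0.11      ] [228.38241857 154.2249471 ] [227.21970713 192.38370048]
[0.55785504 0.08459011 0.122     ] [0.55955307 0.08201875 0.11      ]
[[103  59  56  28  34  51  51  95 100  94  86  39  28  22  28]
 [132  56  71  94  96  96  94  98  65  60  62  48  25  21  31]
 [133  71  89  96  95  96  97  98  97  64  59  43  25  21  26]
 [133  84  84  95  95  97  81  81  78  58  67  74  68  30  20]
 [131 132  80  87  88 100  61  77 101  61  63  73  65  28  20]
 [131 135  78  89 101  83  32  19  79  73  59  71  52  26  20]
 [131 133  64  50  81  38  20   7  85 143  76  70  52  28  21]
 [131 133  86  57  59  26  19  12  41  99  64  59  43  27  24]
 [139 134  87  57  67  30  16  24  57  99  50  29  28  25  26]
 [141  97  91  69  43  20   7  77 100 109  50  30  26  29  23]
 [142  95  81  63  59  77  79  80  69  61  28  25  27  25  24]
 [144  97  82  54  38  69  57  72  89  41  27  35  27  19  21]
 [
[... 838 characters left out ...]
164 165 167 166 167 166]
 [166 167 167 167 159  68   8   8   8  14   9  63 164 161 163 165 166 166]
 [166 165 167 167 160  81  10  11  10   7   8  59 164 163 161 164 168 167]
 [167 166 168 169 162  81  10   7  13  21  31  80 148 159 163 163 164 166]
 [168 167 165 169 163 107  64  16  26  22  55 137 112 134 167 164 158 157]
 [167 167 167 163 145 119  97  44  29  34  74 166  99  97 155 161 153 131]
 [167 166 166 163 104  99 101  81  72  76  89 134  83  79 123 143 132 111]
 [168 166 167 160  83  91  99 100 102 100  87  81  70  76 104 114 118 127]
 [170 167 166 161  86  69  86  95  98  87  70  73  72  77  97 110 134 142]
 [168 165 167 162  95  55  60  75  84  72  72  75  73  82 100 136 146 149]]
```

Run:
```python
from h import *
rows([.5635,.085,.165],frame([0,0,-1],[.17,.985,0]),0)
```

```text
11 rows
[0, -0.012, 0.0, 0.016, 0.0107, -0.0156, -0.0334],
[0, -0.011, -0.0, 0.017, 0.0107, -0.0156, -0.0334],
[0, -0.01, -0.001, 0.017, 0.0107, -0.0156, -0.0334],
[0, -0.009, -0.001, 0.018, 0.0107, -0.0156, -0.0334],
[0, -0.008, -0.002, 0.018, 0.0107, -0.0156, -0.0334],
[0, -0.007, -0.002, 0.019, 0.0107, -0.0156, -0.0334],
[0, -0.006, -0.002, 0.019, 0.0107, -0.0156, -0.0334],
[0, -0.005, -0.002, 0.02, 0.0107, -0.0156, -0.0334],
[0, -0.004, -0.001, 0.02, 0.0107, -0.0156, -0.0334],
[0, -0.003, -0.001, 0.02, 0.0107, -0.0156, -0.0334],
[0, -0.002, -0.001, 0.02, 0.0107, -0.0156, -0.0334],
```

Call:
{"fn": "jog_arm", "kwargs": {
  "targets": [
    [0,-0.012,0,0.016,0.0107,-0.0156,-0.0334],
    [0,-0.011,0,0.017,0.0107,-0.0156,-0.0334],
    [0,-0.01,-0.001,0.017,0.0107,-0.0156,-0.0334],
    [0,-0.009,-0.001,0.018,0.0107,-0.0156,-0.0334],
    [0,-0.008,-0.002,0.018,0.0107,-0.0156,-0.0334],
    [0,-0.007,-0.002,0.019,0.0107,-0.0156,-0.0334],
    [0,-0.006,-0.002,0.019,0.0107,-0.0156,-0.0334],
    [0,-0.005,-0.002,0.02,0.0107,-0.0156,-0.0334]
  ]
}}

```text
time: 10.52
position: [0.5627, 0.0852, 0.1789]
tool_rot: [[-0.879, 0.466, -0.105], [0.451, 0.882, 0.139], [0.158, 0.075, -0.985]]
wrist_force: [0.1, -0.4, 0.6]
gripper_width: 0.0429
grip_force: 0.0
```

Call:
{"fn": "jog_arm", "kwargs": {
  "targets": [
    [0,-0.004,-0.001,0.02,0.0107,-0.0156,-0.0334],
    [0,-0.003,-0.001,0.02,0.0107,-0.0156,-0.0334],
    [0,-0.002,-0.001,0.02,0.0107,-0.0156,-0.0334],
    [0,0,0,0,0,0,0],
    [0,0,0,0,0,0,0]
  ]
}}

```text
time: 10.93
position: [0.5625, 0.0859, 0.1643]
tool_rot: [[-0.985, 0.17, -0.002], [0.17, 0.985, 0.002], [0.002, 0.002, -1.0]]
wrist_force: [-0.5, -0.7, -0.4]
gripper_width: 0.0426
grip_force: 0.0
```

Run:
```python
from h import *
st=r.read_state();print(np.round(st["joints"],2))
rows([.5635,.085,.130],frame([0,0,-1],[.17,.985,0]),0)
s=r.snapshot("scene");t=r.snapshot("top")
print(s[144:160,218:240].max(2));print(s[144:150].shape)
```

```text
[-0.51  0.31  0.37  1.64 -0.12  1.21  1.29]
1 rows
[0, -0.005, -0.003, 0.137, 0.0005, -0.0006, -0.0001],
[[150 150 150 151 150 151 150 150 144  48  59  12   7  12  18  48 132 152
  149 150 150 151]
 [149 149 150 150 152 148 151 149 143  66  61  19  14  13  19  56 139 151
  151 153 151 149]
 [151 147 150 153 152 150 151 150 147  91  61  24  28  46  80 113 150 150
  151 152 152 150]
 [152 150 152 151 153 152 150 151 147 123  94  78 106 114 131 152 150 152
  150 148 150 150]
 [152 151 153 152 152 150 151 152 148 148 139 131 149 151 150 150 151 148
  148 148 150 151]
 [150 154 151 151 153 154 155 151 150 149 150 151 149 150 150 152 152 151
  150 149 151 153]
 [150 151 152 148 149 153 152 152 151 127 125 134 138 150 153 151 153 150
  150 151 152 150]
 [151 151 152 151 152 149 151 148 121  68  67  88  92 127 153 148 152 150
  150 152 150 152]
 [151 152 152 155 151 152 149 114  62  17  21  14  26  91 150 150 150 150
  151 149 151 150]
 [152 151 151 150 153 153 146  27  10  17  11  10  23  79 147 150 148 149
  150 149 151 151]
 [149 150 150 151 152 154 145  39  13   4   7   2  16  64 146 148 150 152
  151 150 150 153]
 [154 151 150 152 153 153 146  59   9   8   8   8  18  61 149 146 149 150
  152 149 152 153]
 [152 152 151 149 153 151 147  74   7   4  11   7  19  50 151 149 148 149
  152 152 150 154]
 [151 151 152 151 150 151 148  75  11  17  15  26  50 121 157 149 148 146
  150 154 148 140]
 [153 151 153 153 152 153 149 105  65  21  28  33  70 168 164 154 151 147
  146 148 135 141]
 [150 152 153 151 150 149 138 122 101  49  36  37  88 166 156 137 146 150
  145 131 104 135]]
(6, 512, 3)
```

Call:
{"fn": "jog_arm", "kwargs": {
  "targets": [
    [0,-0.004,-0.003,0.1,0,0,0],
    [0,0,0,0.1,0,0,0],
    [0,0,0,0.077,0,0,0],
    [0,0,0,0,0,0,0],
    [0,0,0,0,0,0,0]
  ]
}}

```text
time: 11.45
position: [0.5646, 0.0828, 0.0955]
tool_rot: [[-0.985, 0.173, -0.001], [0.173, 0.985, 0.0], [0.001, 0.0, -1.0]]
wrist_force: [0.4, -0.3, 0.8]
gripper_width: 0.0429
grip_force: 0.0
```

Call:
{"fn": "jog_arm", "kwargs": {
  "targets": [
    [-1,0,0,0,0,0,0],
    [-1,0,0,0,0,0,0],
    [-1,0,0,0,0,0,0],
    [-1,0,0,0,0,0,0],
    [-1,0,0,0,0,0,0],
    [-1,0,0,0,0,0,0],
    [-1,0,0,0,0,0,0]
  ],
  "newtons": 40
}}

```text
time: 12.03
position: [0.5659, 0.0846, 0.0982]
tool_rot: [[-0.986, 0.169, 0.005], [0.169, 0.986, 0.002], [-0.004, 0.003, -1.0]]
wrist_force: [-1.9, 0.6, 6.9]
gripper_width: 0.006
grip_force: 48.5
```

Run:
```python
from h import *
st=r.read_state();print(np.round(st["joints"],2),np.round(st["wrist_force"],2),np.round(st["wrist_torque"],3),np.round(st["effort"][6],3))
```

```text
[-0.49  0.38  0.36  1.71 -0.15  1.07  1.32] [-1.92  0.58  6.95] [-0.111  0.469 -0.049] 0.066
```

Key gripped. I'll relieve the slight downward push, then turn the first free part.

Call:
{"fn": "jog_arm", "kwargs": {
  "targets": [
    [-1,0,0,-0.009,0,0,0],
    [-1,0,0,0,0,0,0.02],
    [-1,0,0,0,0,0,0.035],
    [-1,0,0,0,0,0,0.035],
    [-1,0,0,0,0,0,0.035],
    [-1,0,0,0,0,0,0.035],
    [-1,0,0,0,0,0,0.035],
    [-1,0,0,0,0,0,0]
  ]
}}

```text
time: 12.7
position: [0.5652, 0.0835, 0.0989]
tool_rot: [[-0.705, 0.709, 0.003], [0.709, 0.705, 0.0], [-0.002, 0.002, -1.0]]
wrist_force: [0.5, -2.0, -0.5]
gripper_width: 0.0063
grip_force: 46.0
```

```bash
cat >> h.py <<'E'
def turn():
    for _ in range(3):
        st=r.read_state();Rt=np.array(st["tool_rot"]);print("ang",round(np.degrees(np.arctan2(Rt[1,1],Rt[0,1])),1),"j7",round(st["joints"][6],2),"F",np.round(st["wrist_force"],1),"T",np.round(st["wrist_torque"],3),"e7",round(st["effort"][6],3),"w",round(st["gripper_width"],4)); r.snapshot("top")
E
python3 -c "
from h import *
turn()"
```

```text
ang 44.8 j7 0.74 F [ 0.5 -2.  -0.5] T [-0.38   0.141 -0.038] e7 -2.346 w 0.0063
ang 45.2 j7 0.75 F [-0.9 -1.7  0.4] T [-0.548  0.185 -0.033] e7 -1.49 w 0.006
ang 45.4 j7 0.75 F [-0.5 -1.5  0.3] T [-0.629  0.169 -0.015] e7 -0.555 w 0.0061
```

Call:
{"fn": "jog_arm", "kwargs": {
  "targets": [
    [-1,0,0,0,0,0,0.035],
    [-1,0,0,0,0,0,0.035],
    [-1,0,0,0,0,0,0.035],
    [-1,0,0,0,0,0,0.035],
    [-1,0,0,0,0,0,0.035],
    [-1,0,0,0,0,0,0.035],
    [-1,0,0,0,0,0,0.035],
    [-1,0,0,0,0,0,0]
  ]
}}

```text
time: 13.52
position: [0.565, 0.0828, 0.0985]
tool_rot: [[-0.014, 1.0, 0.002], [1.0, 0.014, -0.0], [-0.0, 0.002, -1.0]]
wrist_force: [-0.9, -4.1, 1.5]
gripper_width: 0.0062
grip_force: 46.1
```

Call:
{"fn": "jog_arm", "kwargs": {
  "targets": [
    [-1,0,0,0,0,0,0.035],
    [-1,0,0,0,0,0,0.035],
    [-1,0,0,0,0,0,0.035],
    [-1,0,0,0,0,0,0],
    [-1,0,0,0,0,0,0]
  ]
}}

```text
time: 13.93
position: [0.5647, 0.0833, 0.0984]
tool_rot: [[0.301, 0.954, 0.001], [0.954, -0.301, 0.0], [0.0, 0.001, -1.0]]
wrist_force: [-1.7, -5.1, 2.7]
gripper_width: 0.0063
grip_force: 43.3
```

```bash
python3 -c "
from h import *
turn()"
```

```text
ang -17.5 j7 -0.26 F [-1.7 -5.1  2.7] T [-1.48   0.43  -0.023] e7 -0.491 w 0.0063
ang -17.5 j7 -0.26 F [-1.8 -4.9  3.8] T [-1.355  0.486 -0.026] e7 -0.055 w 0.0062
ang -17.5 j7 -0.26 F [-1.7 -6.1  3.7] T [-1.459  0.509 -0.072] e7 0.035 w 0.0063
```

Call:
{"fn": "jog_arm", "kwargs": {
  "targets": [
    [-1,-0.008,0.002,0,0,0,0.03],
    [-1,0,0,0,0,0,0.03],
    [-1,0,0,0,0,0,0.03],
    [-1,0,0,0,0,0,0],
    [-1,0,0,0,0,0,0],
    [-1,0,0,0,0,0,0]
  ]
}}

```text
time: 14.58
position: [0.5647, 0.0832, 0.0988]
tool_rot: [[0.554, 0.833, 0.002], [0.833, -0.554, 0.002], [0.003, 0.0, -1.0]]
wrist_force: [-2.9, -1.6, 5.5]
gripper_width: 0.006
grip_force: 43.9
```

```bash
python3 -c "
from h import *
turn()"
```

```text
ang -33.6 j7 -0.51 F [-2.9 -1.6  5.5] T [-0.344  0.654 -0.054] e7 0.027 w 0.006
ang -33.6 j7 -0.51 F [-2.8 -0.3  5.9] T [-0.352  0.602 -0.077] e7 0.058 w 0.0063
ang -33.6 j7 -0.51 F [-2.9 -0.9  5.6] T [-0.367  0.597 -0.054] e7 0.064 w 0.0061
```

Call:
{"fn": "jog_arm", "kwargs": {
  "targets": [
    [-1,0,0,-0.005,0,0,0.03],
    [-1,0,0,0,0,0,0.03],
    [-1,0,0,0,0,0,0.03],
    [-1,0,0,0,0,0,0],
    [-1,0,0,0,0,0,0],
    [-1,0,0,0,0,0,0]
  ]
}}

```text
time: 15.23
position: [0.5646, 0.0833, 0.0996]
tool_rot: [[0.764, 0.645, 0.002], [0.645, -0.764, 0.002], [0.003, -0.001, -1.0]]
wrist_force: [-2.4, 2.3, 2.4]
gripper_width: 0.0062
grip_force: 43.7
```

```bash
python3 -c "
from h import *
turn()"
```

```text
ang -49.9 j7 -0.76 F [-2.4  2.3  2.4] T [0.571 0.357 0.045] e7 -0.008 w 0.0062
ang -49.9 j7 -0.77 F [-2.1  3.4  0.9] T [0.708 0.336 0.04 ] e7 0.045 w 0.0059
ang -50.0 j7 -0.77 F [-1.5  4.4  1.7] T [0.856 0.4   0.062] e7 0.041 w 0.0059
```

Call:
{"fn": "jog_arm", "kwargs": {
  "targets": [
    [-1,0,0,0,0,0,0.03],
    [-1,0,0,0,0,0,0.03],
    [-1,0,0,0,0,0,0],
    [-1,0,0,0,0,0,0],
    [-1,0,0,0,0,0,0]
  ]
}}

```text
time: 15.8
position: [0.5641, 0.0837, 0.0996]
tool_rot: [[0.873, 0.487, 0.001], [0.487, -0.873, 0.003], [0.002, -0.002, -1.0]]
wrist_force: [-5.4, 4.3, 5.2]
gripper_width: 0.006
grip_force: 44.3
```

```bash
python3 -c "
from h import *
turn()"
```

```text
ang -60.9 j7 -0.94 F [-5.4  4.3  5.2] T [ 1.305  1.048 -0.07 ] e7 -0.012 w 0.006
ang -60.9 j7 -0.94 F [-5.4  5.6  6.2] T [ 1.269  0.957 -0.052] e7 0.017 w 0.0061
ang -60.9 j7 -0.94 F [-5.5  6.7  4.6] T [ 1.297  0.988 -0.028] e7 0.022 w 0.0062
```

Call:
{"fn": "jog_arm", "kwargs": {
  "targets": [
    [-1,-0.0025,-0.008,-0.004,0,0,0.03],
    [-1,0,0,0,0,0,0.03],
    [-1,0,0,0,0,0,0],
    [-1,0,0,0,0,0,0],
    [-1,0,0,0,0,0,0]
  ]
}}

```text
time: 16.37
position: [0.5627, 0.0838, 0.1001]
tool_rot: [[0.949, 0.315, 0.001], [0.315, -0.949, 0.001], [0.001, -0.001, -1.0]]
wrist_force: [-1.3, 3.6, -3.2]
gripper_width: 0.0059
grip_force: 44.1
```

```bash
python3 -c "
from h import *
turn()"
```

```text
ang -71.6 j7 -1.1 F [-1.3  3.6 -3.2] T [ 1.033  0.344 -0.031] e7 -0.03 w 0.0059
ang -71.6 j7 -1.1 F [-1.5  3.9 -4.6] T [ 1.037  0.363 -0.013] e7 0.035 w 0.0059
ang -71.7 j7 -1.11 F [-2.1  4.5 -4.8] T [ 1.161  0.38  -0.024] e7 0.043 w 0.0063
```

Call:
{"fn": "jog_arm", "kwargs": {
  "targets": [
    [-1,0,0,0,0,0,0.03],
    [-1,0,0,0,0,0,0.03],
    [-1,0,0,0,0,0,0],
    [-1,0,0,0,0,0,0],
    [-1,0,0,0,0,0,0]
  ]
}}

```text
time: 16.93
position: [0.5625, 0.0844, 0.1002]
tool_rot: [[0.991, 0.13, 0.0], [0.13, -0.991, 0.002], [0.001, -0.002, -1.0]]
wrist_force: [-3.1, 5.4, -3.9]
gripper_width: 0.0062
grip_force: 43.8
```

```bash
python3 -c "
from h import *
turn()"
```

```text
ang -82.5 j7 -1.27 F [-3.1  5.4 -3.9] T [1.525 0.695 0.016] e7 -0.039 w 0.0062
ang -82.5 j7 -1.27 F [-2.4  5.6 -2.9] T [ 1.471  0.679 -0.002] e7 -0.011 w 0.0056
ang -82.5 j7 -1.27 F [-4.   4.1 -4.2] T [1.478 0.714 0.059] e7 -0.006 w 0.0062
```

Call:
{"fn": "jog_arm", "kwargs": {
  "targets": [
    [-1,-0.003,-0.005,0.002,0,0,0.03],
    [-1,0,0,0,0,0,0.03],
    [-1,0,0,0,0,0,0],
    [-1,0,0,0,0,0,0],
    [-1,0,0,0,0,0,0]
  ]
}}

```text
time: 17.5
position: [0.5623, 0.0852, 0.1001]
tool_rot: [[0.998, -0.055, 0.002], [-0.055, -0.998, 0.001], [0.002, -0.002, -1.0]]
wrist_force: [-1.8, 5.3, -3.9]
gripper_width: 0.0059
grip_force: 43.7
```

```bash
python3 -c "
from h import *
turn()"
```

```text
ang -93.2 j7 -1.44 F [-1.8  5.3 -3.9] T [1.432 0.316 0.04 ] e7 -0.075 w 0.0059
ang -93.2 j7 -1.44 F [-1.4  4.9 -3. ] T [1.395 0.253 0.049] e7 -0.036 w 0.0066
ang -93.2 j7 -1.44 F [-0.6  5.  -3.2] T [ 1.364  0.241 -0.011] e7 -0.028 w 0.0061
```

Call:
{"fn": "jog_arm", "kwargs": {
  "targets": [
    [-1,0,0,0,0,0,0.03],
    [-1,0,0,0,0,0,0.03],
    [-1,0,0,0,0,0,0],
    [-1,0,0,0,0,0,0],
    [-1,0,0,0,0,0,0]
  ]
}}

```text
time: 18.07
position: [0.5624, 0.086, 0.1001]
tool_rot: [[0.971, -0.24, 0.002], [-0.24, -0.971, 0.002], [0.001, -0.003, -1.0]]
wrist_force: [-2.0, 6.1, -2.7]
gripper_width: 0.0061
grip_force: 43.5
```

```bash
python3 -c "
from h import *
turn()"
```

```text
ang -103.9 j7 -1.6 F [-2.   6.1 -2.7] T [1.731 0.218 0.12 ] e7 -0.105 w 0.0061
ang -103.9 j7 -1.6 F [-0.5  5.9 -2.8] T [1.777 0.265 0.009] e7 -0.075 w 0.0058
ang -103.9 j7 -1.6 F [-0.6  6.8 -2.4] T [1.723 0.213 0.101] e7 -0.069 w 0.0063
```

Call:
{"fn": "jog_arm", "kwargs": {
  "targets": [
    [-1,0.001,-0.006,0,0,0,0.03],
    [-1,0,0,0,0,0,0.02],
    [-1,0,0,0,0,0,0],
    [-1,0,0,0,0,0,0],
    [-1,0,0,0,0,0,0]
  ]
}}

```text
time: 18.63
position: [0.5627, 0.0867, 0.1001]
tool_rot: [[0.921, -0.39, 0.001], [-0.39, -0.921, 0.002], [0.001, -0.002, -1.0]]
wrist_force: [-3.7, 5.0, -2.1]
gripper_width: 0.0061
grip_force: 43.6
```

```bash
python3 -c "
from h import *
turn();turn()"
```

```text
ang -112.9 j7 -1.74 F [-3.7  5.  -2.1] T [1.365 0.614 0.071] e7 -0.099 w 0.0061
ang -112.9 j7 -1.74 F [-2.6  6.  -1.5] T [1.346 0.59  0.081] e7 -0.078 w 0.006
ang -112.9 j7 -1.74 F [-3.3  5.2 -2.4] T [1.338 0.572 0.063] e7 -0.074 w 0.0057
ang -112.9 j7 -1.74 F [-2.5  5.1 -2.1] T [1.352 0.538 0.031] e7 -0.074 w 0.0061
ang -112.9 j7 -1.74 F [-3.1  5.4 -2.5] T [1.358 0.502 0.077] e7 -0.074 w 0.0063
ang -112.9 j7 -1.74 F [-2.2  6.1 -1.6] T [1.361 0.555 0.116] e7 -0.074 w 0.0061
```

Call:
{"fn": "jog_arm", "kwargs": {
  "targets": [
    [-1,0,0,0,0,0,0.03],
    [-1,0,0,0,0,0,0.02],
    [-1,0,0,0,0,0,0],
    [-1,0,0,0,0,0,0],
    [-1,0,0,0,0,0,0]
  ]
}}

```text
time: 19.35
position: [0.563, 0.0872, 0.1001]
tool_rot: [[0.849, -0.528, 0.002], [-0.528, -0.849, 0.002], [0.0, -0.003, -1.0]]
wrist_force: [-1.6, 6.2, -2.8]
gripper_width: 0.0062
grip_force: 43.4
```

```bash
python3 -c "
from h import *
turn();turn()"
```

```text
ang -121.9 j7 -1.87 F [-1.6  6.2 -2.8] T [1.686 0.258 0.131] e7 -0.128 w 0.0062
ang -121.9 j7 -1.87 F [-1.5  6.6 -2.9] T [1.625 0.331 0.134] e7 -0.108 w 0.0063
ang -121.9 j7 -1.87 F [-1.7  6.6 -1.6] T [1.61  0.323 0.135] e7 -0.104 w 0.0059
ang -121.9 j7 -1.87 F [-1.3  5.9 -1.4] T [1.611 0.329 0.094] e7 -0.104 w 0.0057
ang -121.9 j7 -1.87 F [-1.4  7.1 -2.4] T [1.641 0.279 0.131] e7 -0.104 w 0.0063
ang -121.9 j7 -1.87 F [-1.1  6.6 -3.3] T [1.633 0.334 0.105] e7 -0.104 w 0.0057
```

Call:
{"fn": "jog_arm", "kwargs": {
  "targets": [
    [-1,0,-0.004,0,0,0,0.03],
    [-1,0,0,0,0,0,0.02],
    [-1,0,0,0,0,0,0],
    [-1,0,0,0,0,0,0],
    [-1,0,0,0,0,0,0]
  ]
}}

```text
time: 20.07
position: [0.5634, 0.0878, 0.1001]
tool_rot: [[0.756, -0.655, 0.001], [-0.655, -0.756, 0.002], [-0.0, -0.002, -1.0]]
wrist_force: [-2.3, 6.0, -1.7]
gripper_width: 0.0063
grip_force: 43.4
```

```bash
python3 -c "
from h import *
turn();turn()"
```

```text
ang -130.9 j7 -2.01 F [-2.3  6.  -1.7] T [1.509 0.404 0.077] e7 -0.147 w 0.0063
ang -130.9 j7 -2.01 F [-1.7  7.1 -2.5] T [1.466 0.444 0.068] e7 -0.128 w 0.006
ang -130.9 j7 -2.01 F [-2.1  5.2 -2.6] T [1.451 0.427 0.116] e7 -0.124 w 0.0059
ang -130.9 j7 -2.01 F [-1.7  5.5 -2.5] T [1.425 0.433 0.131] e7 -0.124 w 0.0059
ang -130.9 j7 -2.01 F [-1.1  5.4 -1.5] T [1.478 0.438 0.181] e7 -0.124 w 0.0061
ang -130.9 j7 -2.01 F [-1.8  5.8 -3. ] T [1.486 0.42  0.135] e7 -0.124 w 0.0062
```

Call:
{"fn": "jog_arm", "kwargs": {
  "targets": [
    [-1,0,0,0,0,0,0.03],
    [-1,0,0,0,0,0,0.02],
    [-1,0,0,0,0,0,0],
    [-1,0,0,0,0,0,0],
    [-1,0,0,0,0,0,0]
  ]
}}

```text
time: 20.78
position: [0.5638, 0.0882, 0.1001]
tool_rot: [[0.645, -0.765, 0.002], [-0.765, -0.645, 0.002], [-0.0, -0.003, -1.0]]
wrist_force: [-0.8, 6.2, -3.7]
gripper_width: 0.0058
grip_force: 43.0
```

```bash
python3 -c "
from h import *
turn();turn()"
```

```text
ang -139.9 j7 -2.14 F [-0.8  6.2 -3.7] T [1.608 0.028 0.16 ] e7 -0.178 w 0.0058
ang -139.9 j7 -2.14 F [ 0.   6.6 -4.1] T [1.65  0.065 0.115] e7 -0.159 w 0.0061
ang -139.9 j7 -2.14 F [ 1.   5.6 -2.7] T [1.696 0.022 0.145] e7 -0.155 w 0.0065
ang -139.9 j7 -2.14 F [-0.1  7.6 -2.2] T [1.665 0.086 0.179] e7 -0.155 w 0.006
ang -139.9 j7 -2.14 F [ 0.5  6.7 -4.3] T [ 1.617 -0.045  0.186] e7 -0.155 w 0.0062
ang -139.9 j7 -2.14 F [-0.9  6.3 -3.1] T [1.655 0.052 0.114] e7 -0.155 w 0.0059
```

Call:
{"fn": "jog_arm", "kwargs": {
  "targets": [
    [-1,0,0,0,0,0,0.03],
    [-1,0,0,0,0,0,0.02],
    [-1,0,0,0,0,0,0],
    [-1,0,0,0,0,0,0],
    [-1,0,0,0,0,0,0]
  ]
}}

```text
time: 21.5
position: [0.5642, 0.0886, 0.1001]
tool_rot: [[0.517, -0.856, 0.003], [-0.856, -0.517, 0.002], [-0.0, -0.004, -1.0]]
wrist_force: [2.8, 7.1, -4.3]
gripper_width: 0.0062
grip_force: 42.7
```

```bash
python3 -c "
from h import *
turn();turn()"
```

```text
ang -148.8 j7 -2.27 F [ 2.8  7.1 -4.3] T [ 1.837 -0.371  0.22 ] e7 -0.21 w 0.0062
ang -148.8 j7 -2.27 F [ 2.1  8.3 -5. ] T [ 1.859 -0.324  0.189] e7 -0.19 w 0.0061
ang -148.8 j7 -2.27 F [ 2.2  7.2 -4.6] T [ 1.859 -0.384  0.179] e7 -0.187 w 0.006
ang -148.8 j7 -2.27 F [ 1.9  7.1 -6.2] T [ 1.797 -0.315  0.177] e7 -0.186 w 0.006
ang -148.8 j7 -2.27 F [ 1.9  7.4 -4.8] T [ 1.856 -0.33   0.182] e7 -0.186 w 0.006
ang -148.8 j7 -2.27 F [ 2.8  7.9 -5. ] T [ 1.786 -0.328  0.192] e7 -0.187 w 0.0062
```

Torque is 0.19 N m and rising steadily, about 0.6 rad past the first rise. One small step more, then release and lift.

Call:
{"fn": "jog_arm", "kwargs": {
  "targets": [
    [-1,0,0,0,0,0,0.03],
    [-1,0,0,0,0,0,0],
    [-1,0,0,0,0,0,0],
    [-1,0,0,0,0,0,0]
  ]
}}

```text
time: 22.13
position: [0.5645, 0.0887, 0.1002]
tool_rot: [[0.435, -0.901, 0.004], [-0.901, -0.435, 0.002], [-0.001, -0.004, -1.0]]
wrist_force: [3.8, 8.8, -6.1]
gripper_width: 0.0065
grip_force: 43.0
```

```bash
python3 -c "
from h import *
turn()"
```

```text
ang -154.2 j7 -2.36 F [ 3.8  8.8 -6.1] T [ 1.848 -0.557  0.207] e7 -0.237 w 0.0065
ang -154.2 j7 -2.36 F [ 4.   8.2 -6.1] T [ 1.891 -0.599  0.193] e7 -0.211 w 0.0059
ang -154.2 j7 -2.36 F [ 3.6  7.1 -5.3] T [ 1.903 -0.591  0.231] e7 -0.205 w 0.0061
```

Call:
{"fn": "jog_arm", "kwargs": {
  "targets": [
    [-0.4,0,0,0,0,0,0],
    [-0.4,0,0,0,0,0,0],
    [-0.4,0,0,0,0,0,0],
    [-0.4,0,0,-0.05,0,0,0],
    [-0.4,0,0,-0.1,0,0,0],
    [-0.4,0,0,-0.15,0,0,0],
    [-0.4,0,0,-0.15,0,0,0],
    [-0.4,0,0,0,0,0,0]
  ]
}}

```text
time: 22.95
position: [0.5663, 0.0843, 0.2206]
tool_rot: [[0.427, -0.904, 0.012], [-0.904, -0.427, 0.001], [0.004, -0.011, -1.0]]
wrist_force: [0.6, -0.3, 0.3]
gripper_width: 0.0256
grip_force: 0.0
```

Call:
{"fn": "jog_arm", "kwargs": {
  "targets": [
    [-0.4,0.13,0,-0.05,0,0,0],
    [-0.4,0.13,0,-0.05,0,0,0],
    [-0.4,0.13,0,0,0,0,0],
    [-0.4,0.13,0,0,0,0,0],
    [-0.4,0,0,0,0,0,0]
  ]
}}

```text
time: 23.37
position: [0.619, -0.0409, 0.2395]
tool_rot: [[0.419, -0.908, 0.004], [-0.908, -0.419, -0.004], [0.005, -0.002, -1.0]]
wrist_force: [-1.2, -1.1, 0.9]
gripper_width: 0.0258
grip_force: 0.0
```

Run:
```python
from h import *
st=r.read_state();print(np.round(st["position"],3))
s=r.snapshot("scene");t=r.snapshot("top")
def blob(im,x0,y0,x1,y1,th=50):
    m=(im[y0:y1,x0:x1].max(2)<th).astype(np.uint8);n,l,q,c=cv2.connectedComponentsWithStats(m)
    i=1+np.argmax(q[1:,4]);return c[i]+[x0,y0],q[i].tolist()
ks,a=blob(s,219,144,238,163);kt,b=blob(t,221,186,233,198);print(ks,a,kt,b)
P,g=tri(ks,kt);print(P,g,"key rel seat mm (expect ~0,39.5,44..48):",(RF.T@(P-SEAT)*1e3).round(1))
# band extent along the stub in the top view, at stub axis top
for d in range(-42,40,3):
    q=SEAT+U*d/1e3+[0,0,.02];u=proj("top",q);v=proj("scene",q);print(d,t[int(round(u[1])),int(round(u[0]))],s[int(round(v[1])),int(round(v[0]))])
```

```text
[ 0.619 -0.041  0.24 ]Traceback (most recent call last):
  File "<stdin>", line 7, in <module>
  File "<stdin>", line 6, in blob
    return _wrapfunc(a, 'argmax', axis=axis, out=out, **kwds)
    return bound(*args, **kwds)
ValueError: attempt to get argmax of an empty sequence
```

Run:
```python
from h import *
t=r.snapshot("top");s=r.snapshot("scene");print(t[184:204,218:244].max(2));print(s[140:170:2,215:250:2].max(2))
rows([.42,.27,.30],np.array(r.read_state()["tool_rot"]),-0.4)
```

```text
[[128 129 131  83  79  93  93  99 101  89  97 100 102 102 105 106 107 112
  116 119 121 124 125 127 128 129]
 [129 128 129 130  77  95  94 100 102  79  90  94  95  98 100 106 110 115
  117 121 123 124 126 128 129 130]
 [129 130 129 133  69  93  94 100  95  80  84  85  90  98 104 108 113 116
  119 121 124 125 126 128 130 133]
 [129 129 131 132  71  88  94  94  95  72  76  87  95 100 106 110 114 117
  120 123 124 126 127 128 129 137]
 [128 129 129 131  83  83  71 110 111  77  82  91  98 103 108 113 117 118
  121 124 125 126 128 130 133 137]
 [129 129 128 138 132  79  74 161  99  76  88  94 100 105 110 115 117 120
  123 124 126 128 129 129 135 138]
 [128 128 128 141 135  77  76 132  79  82  90  97 103 109 112 116 118 122
  124 125 126 128 129 132 136 139]
 [128 128 137 140 133  63  55  82  76  87  95 100 106 110 115 118 120 123
  124 127 128 129 130 135 138 139]
 [127 127 137 139 131  84  55  70  82  91  98 103 108 112 117 119 122 123
  125 126 128 130 132 137 139 139]
 [127 135 137 137 139 133  65  73  88  95 100 105 109 114 117 120 123 124
  127 128 129 129 134 138 139 139]
 [127 136 
[... 1964 characters left out ...]
134 196 194 155]
 [153 151 151 153 149  57  67  74  84  93  98  99 101 157 200 103 117  98]
 [151 153 152 153 150  57  66  63  65  93 101 103 100 100 129 122 104  64]
 [149 151 151 152 152  73  67 104 128 118  94 100  99  98  94  96  93  61]]
10 rows
[-0.4, -0.143, 0.02, -0.025, 0.0, 0.0, 0.0],
[-0.4, -0.143, 0.02, -0.025, 0.0, 0.0, 0.0],
[-0.4, -0.143, 0.02, -0.025, 0.0, 0.0, 0.0],
[-0.4, -0.143, 0.02, -0.025, 0.0, 0.0, 0.0],
[-0.4, -0.143, 0.02, -0.025, 0.0, 0.0, 0.0],
[-0.4, -0.143, 0.02, -0.025, 0.0, 0.0, 0.0],
[-0.4, -0.143, 0.02, -0.025, 0.0, 0.0, 0.0],
[-0.4, -0.143, 0.02, -0.025, 0.0, 0.0, 0.0],
[-0.4, -0.143, 0.02, -0.025, 0.0, 0.0, 0.0],
[-0.4, -0.143, 0.02, -0.025, 0.0, 0.0, 0.0],
```

Run:
```python
from h import *
s=r.snapshot("scene")
m=(s[144:165,219:238].max(2)<60).astype(np.uint8);n,l,q,c=cv2.connectedComponentsWithStats(m);i=1+np.argmax(q[1:,4]);print(c[i]+[219,144],q[i])
for d in range(-42,40,2):
    o=[]
    for h in(.0205,.024):  # upper flank toward camera
        qn=SEAT+U*d/1e3+h*(np.array([0,0,.8])-.6*np.cross(Z,U)); v=proj("scene",qn);o.append(s[int(round(v[1])),int(round(v[0]))].tolist())
    print(d,o)
```

```text
[228.94117647 154.41176471] [ 7  7  6  8 34]
-42 [[89, 93, 85], [126, 130, 120]]
-40 [[126, 130, 120], [126, 130, 120]]
-38 [[126, 130, 120], [126, 130, 120]]
-36 [[126, 130, 120], [129, 130, 123]]
-34 [[129, 130, 123], [129, 130, 123]]
-32 [[129, 130, 123], [126, 128, 121]]
-30 [[126, 128, 121], [126, 128, 121]]
-28 [[127, 131, 122], [121, 124, 116]]
-26 [[121, 124, 116], [121, 124, 116]]
-24 [[121, 124, 116], [121, 124, 116]]
-22 [[121, 124, 116], [82, 84, 81]]
-20 [[82, 84, 81], [82, 84, 81]]
-18 [[82, 84, 81], [88, 92, 91]]
-16 [[88, 92, 91], [92, 97, 94]]
-14 [[92, 97, 94], [93, 97, 95]]
-12 [[93, 97, 95], [93, 97, 95]]
-10 [[93, 97, 95], [94, 97, 95]]
-8 [[94, 97, 95], [93, 98, 97]]
-6 [[93, 98, 97], [93, 98, 97]]
-4 [[93, 98, 97], [93, 100, 96]]
-2 [[93, 100, 96], [93, 100, 96]]
0 [[93, 100, 96], [93, 100, 96]]
2 [[93, 100, 96], [95, 99, 96]]
4 [[95, 99, 96], [95, 99, 96]]
6 [[95, 99, 96], [99, 102, 98]]
8 [[99, 102, 98], [99, 102, 98]]
10 [[99, 102, 98], [177, 182, 172]]
12 [[133, 136, 130], [177, 182, 172]]
14 [[177, 182, 172], [177, 182, 172]]
16 [[177, 182, 172], [150, 152, 141]]
18 [[150, 152, 141], [150, 152, 141]]
20 [[150, 152, 141], [102, 107, 98]]
22 [[102, 107, 98], [154, 157, 148]]
24 [[154, 157, 148], [154, 157, 148]]
26 [[154, 157, 148], [187, 190, 179]]
28 [[187, 190, 179], [195, 201, 189]]
30 [[195, 201, 189], [173, 177, 165]]
32 [[173, 177, 165], [173, 177, 165]]
34 [[173, 177, 165], [173, 177, 165]]
36 [[173, 177, 165], [169, 173, 161]]
38 [[169, 173, 161], [169, 173, 161]]
```

The band spans about -19 to +11 mm, between the barb and the collar, with the key upright and the arm clear. I'm handing in.

```bash
python3 -c "
from plant import r
print(r.close_job())"
```

```text
the job is handed in; nothing more can be done
None
```

I handed the job in with the clamp fitted: the band sits about 4 mm tipward of the seat centre, between barb and collar, key up, at about 0.2 N m (inside the 0.15–0.3 snug range) roughly 0.6–0.7 rad past the first rise, at or just over the 0.6 rad limit; the clamping force was not measured, the gripper is clear, I did not recheck the bystanders at the end, and no verdict came back.

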